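# Lay a stack of nested pots down in its cradle

### The job

The black stack of nested pots stands on end in the steel cradle. Without picking it up, tip it over with your fingertips so that it lies on its side along the cradle with its mouth towards the open end; lower it gently all the way, never letting it fall. Then push it along the cradle until its foot is up against the end plate, let go, and leave everything else on the bench as it stands.

Things in the scene. Friction and masses are not known exactly. Their poses are not given: they have to be found in the camera images.
- cradle: Fixed steel pot cradle, a trough 240 mm long. Origin on the bench under its middle; x runs along the trough from the open end (x = -120 mm, roughly towards -y of the world) to the end plate (inner face x = +120 mm), y across, z up. Floor flat, 60 mm wide, 40 mm above the bench; sides slope up and out at 60 degrees from the floor to lips 43 mm above it, 114 mm over all.
- cradle_stop (a point): Middle of the end plate's inner face, at floor height (40 mm above the bench); axes as the cradle. The plate is 4 mm thick, 112 mm wide and stands 75 mm above the trough floor.
- cradle_open_end (a point): Middle of the trough floor's edge at the open end, 40 mm above the bench. Nothing closes this end.
- stack: Loose black stack of nine nested plastic pots, held as one by a cream paper sleeve, about 0.18 kg, 171 mm tall. Origin at the centre of its foot, z along it from foot to mouth; round, so its turn about z means nothing. Starts upright on the trough floor, foot 4 to 20 mm short of the end plate. Centre of mass on the axis, 90 mm from the foot: it overbalances at 0.3 rad of tilt.
- stack_foot (a point): Centre of the stack's foot, its closed end: 56 mm across, widening to 72 mm at 65 mm from the foot. From there to the mouth it is a cylinder of stacked rims 80 mm across, on which it rests when lying: axis level, 40 mm above the trough floor.
- stack_mouth (a point): Centre of the stack's mouth in the plane of the top rim, 171 mm from the foot. The top pot is open and empty: 71 mm across inside, straight rigid wall 4.5 mm thick, 69 mm deep.
- terracotta_stack: Loose terracotta-coloured pot stack of the same size, standing on the bench beside the cradle; origin at the centre of its underside. To be left alone.
- spray_bottle: Loose white trigger spray bottle with green head, 72 mm across, 205 mm tall, standing beside the cradle; origin at the centre of its underside. To be left alone.
- paper_plug: Loose brown paper pot filled with soil, 60 mm across, 65 mm tall, standing near the cradle; origin at the centre of its underside. To be left alone.
- label_tub: Loose grey tub of plant labels, 70 mm across, 130 mm tall with the labels, standing near the cradle; origin at the centre of its underside. To be left alone.
- dibber: Loose wooden T-handled dibber 200 mm long with a steel tip, lying on the bench beside the cradle, on the robot's side; origin on the bench under its shaft. To be left alone.
- potting_scoop: Loose aluminium hand scoop with wooden handle, 255 mm long, lying on the bench beyond the cradle's open end; origin on the bench near its middle. To be left alone.
There are look-alikes about, which are no part of the job. What is shaped like the stack but purple is not meant.

How it is judged:
By the outcome, as a careful person would: the job done as asked, in the order asked, and still so for the second after the job is handed in, with the robot touching nothing.
It also fails if it takes over 72 s, if anything falls off the work surface, if the arm or the gripper's body presses on something with over 40 N, if the wrist force passes 120 N, or if a joint passes its speed limit or range.

### The arm

A 7-joint arm with a two-finger parallel gripper is mounted at the origin on the work surface. World frame = base frame: x ahead of the robot, y to its left, z up, the work surface at z = 0. Lengths are in m, angles in rad, forces in N, time in s.
With the tool pointing down it reaches from about 0.425 to 0.875 m from the base axis. Payload 4.7 kg.
Tool frame: the origin (TCP) lies midway between the tips of the shut fingers; the grasp point (between the pads) lies 19 mm behind it (env.grasp_offset is the distance from the TCP to the grasp point, in m); z points along the fingers, y is the line along which they close (so a half turn about z gives the same grasp; the last joint's range is limited). The gripper opens to 87 mm and grips with 3 to 60 N. Pads are 19 mm wide; open, the fingers measure 117 mm over their backs; the gripper's body (75 mm by 190 mm) begins 51 mm behind the grasp point.
Start: joints at [1.288, 0.321, -0.07, 1.45, 0.023, 1.371, -0.057], TCP at [0.19, -0.622, 0.223] pointing down, gripper open.
Joint ranges: [-2.86, 2.86], [-0.3, 2.09], [-1.38, 1.24], [0.06, 2.45], [-1.56, 4.7], [0.09, 2.05], [-2.69, 2.69]. Speed limits (rad/s): [2.57, 2.57, 3.14, 3.14, 3.14, 3.14, 3.14].

### API

Orientations are given as a unit quaternion [x, y, z, w].
In Python, from rig import env, read_camera, camera_model gives the robot as it stands.
- The arm moves only by the shell command python3 -m inch 'ROWS' [FORCE]. ROWS is JSON, a list that holds one entry, the list of rows, each a list of 7 numbers: the shift along the tool's x, y, z in m, then the turn, a rotation vector about the tool's x, y, z in degrees, then the finger opening in m, from 0 to 0.087. In form: [[[x, y, z, rx, ry, rz, hand], ...]]. A call has 1 to 8 rows; each row shifts and turns the commanded pose from where the row before left it, along the tool's axes as they then stand; what a row does not reach is not made up. A row lasts 1/8 s, in which the tool goes at most 62.5 mm and 10.7 degrees, less where a joint would pass 70% of its speed; a pose out of reach is approached as far as the arm can. A call is refused whole if a number of a shift passes 0.0625 or a number of a turn 10.7, either way. A call with a gripper value outside its range is refused whole. The fingers move at their own pace and stop on an object; FORCE is the grip in N (left out, the last holds). Time passes only in rows, so rows that do not move let the fingers close. It gives the time, the measured TCP pose, the force, the opening and the grip force at its end, in the units of the state.
- env.get_obs(): the state, without advancing time (a new reading comes with each control period).
- read_camera(name): name is "scene" or "top"; returns the picture (420x560x3 uint8, blue, green, red); there is no depth.
- camera_model(name): a dict with "mtx" (3x3 intrinsics, pixels), "R" (3x3) and "t" (3): a world point X has camera coordinates R X + t. Camera axes: x right, y down, z forward; pixel columns grow to the right and rows downward; lengths in m; the calibration is good to about 2 mm. A picture is of the moment at which its call begins. camera_model takes no time and is no camera call.
- env.finish_job(): hands the job in; it is judged then, once.
The state is a dict: "time": time; "q": joint angles; "qvel": joint speeds; "joint_torque": joint torques, N m; "tool_pos": TCP position; "ee_rot": TCP orientation; "force": force on the tool from outside, world axes, zero at the start; "torque": the same for the moment, N m; "opening": opening from 0.0 (shut) to 1.0 (fully open); "grip_force": force on a finger pad.
Only numpy, scipy, OpenCV 4.12 (cv2) and the standard library are available. Lean on these libraries where they do the work, as an engineer would, in place of code of your own. Each camera call takes 0.05 s, during which the arm holds its last target. There are 200 camera calls.

## Working session

There is one attempt and no reset: what is moved stays moved. The work goes in short steps, Python scripts to look and compute and a shell command to move; the robot and the scene stay as the last step left them, time stands still between calls to the robot, and variables do not carry over. Pictures are saved under pics/ and viewed, at most 10 in all, crops included, and the job is handed in when it is done.

```bash
mkdir -p pics
python3 - <<'E'
from rig import env, read_camera, camera_model
import cv2,numpy as np
for n in("scene","top"):
    cv2.imwrite(f"pics/{n}0.png",read_camera(n)); m=camera_model(n); R=np.array(m["R"]);print(n,np.array(m["mtx"]).round(1).tolist(),R.round(3).tolist(),(-R.T@np.array(m["t"])).round(3))
o=env.get_obs();print(o["tool_pos"],o["ee_rot"],o["opening"],o["force"],env.grasp_offset)
E
```

```text
scene [[450.7, 0.0, 280.9], [0.0, 450.7, 212.0], [0.0, 0.0, 1.0]] [[0.393, 0.92, 0.006], [0.798, -0.337, -0.5], [-0.458, 0.201, -0.866]] [ 0.991 -0.192  1.025]
top [[440.1, 0.0, 279.4], [0.0, 440.1, 211.2], [0.0, 0.0, 1.0]] [[0.003, -1.0, -0.014], [-0.982, -0.0, -0.191], [0.191, 0.014, -0.982]] [0.361 0.018 1.122]
[ 0.18987206 -0.62113649  0.22154656] [ 9.89007661e-01  1.47861671e-01 -1.96727693e-04 -8.57026007e-04] 0.999783507091897 [-0.1340506  -0.36014723  0.02341978] 0.0187
```

View pics/scene0.png

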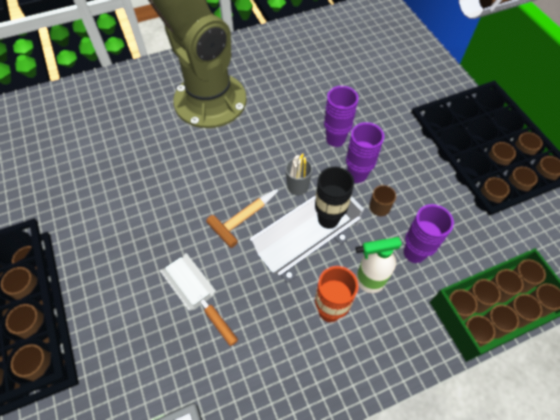

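View pics/top0.png

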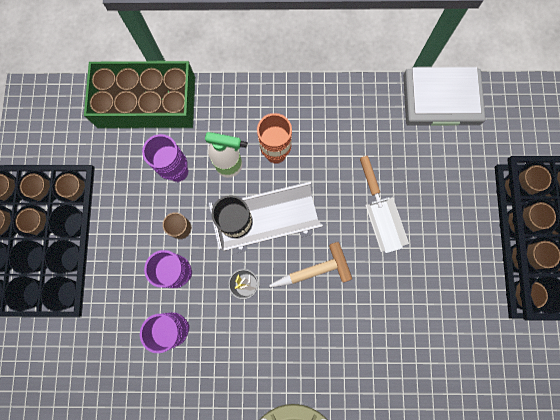

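The scene view shows the black stack with its cream sleeve at scene (334,198) / top (232,215), standing at the left (+y) end of the cradle. Look-alikes are purple stacks at top (163,155), (167,268) and (163,332), and the terracotta stack at (274,135). The black, cream-sleeved stack in the cradle is the one; next is the close crop.

```bash
cat > h.py <<'E'
import numpy as np
from rig import camera_model
def ray(n,u,v,z):
    m=camera_model(n);K=np.array(m["mtx"]);R=np.array(m["R"]);t=np.array(m["t"])
    c=-R.T@t;d=R.T@np.linalg.solve(K,[u,v,1]);return c+d*(z-c[2])/d[2]
def proj(n,X):
    m=camera_model(n);p=np.array(m["mtx"])@(np.array(m["R"])@np.array(X)+np.array(m["t"]));return p[:2]/p[2]
E
python3 - <<'E'
import cv2,numpy as np
from h import *
a=cv2.imread("pics/top0.png");b=cv2.imread("pics/scene0.png")
A=cv2.resize(a[170:260,200:330],None,fx=5,fy=5,interpolation=cv2.INTER_CUBIC)
cv2.imwrite("pics/c_top.png",A)
B=cv2.resize(b[150:290,235:375],None,fx=4,fy=4,interpolation=cv2.INTER_CUBIC)
cv2.imwrite("pics/c_scene.png",B)
E
```

```text
(no output)
```

View pics/c_top.png

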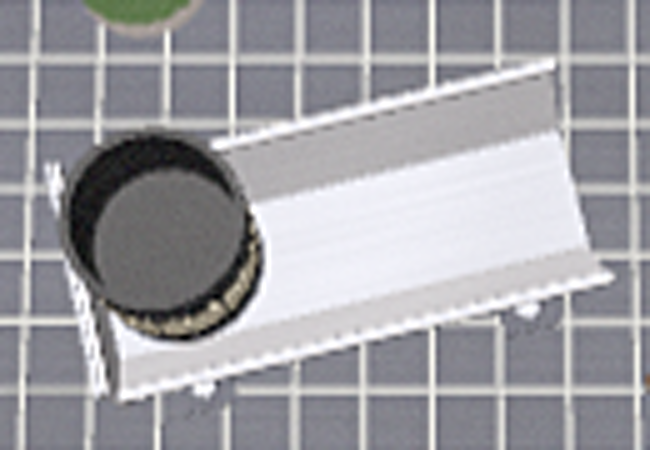

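View pics/c_scene.png

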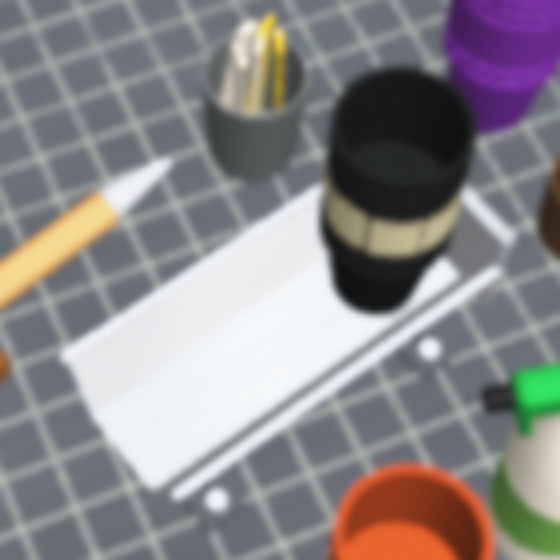

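The crops confirm the choice: black, cream band, in the cradle. In the top picture the rim centre is at about (231,213.6), the open-end lip corners at (311,182.2) and (322.3,224.6), and the end plate's top edge runs from (210.5,203) to (220.5,249).

Run:
```python
import numpy as np
from h import *
r=lambda *a:ray(*a)
rim=r("top",231,213.6,.211);l1=r("top",311,182.2,.083);l2=r("top",322.3,224.6,.083)
p1=r("top",210.5,203,.115);p2=r("top",220.5,249,.115)
l3=r("top",224.5,250,.083)
for n,x in dict(rim=rim,l1=l1,l2=l2,l3=l3,p1=p1,p2=p2).items():print(n,x.round(4))
d=l3-l2;d/=np.linalg.norm(d);print("axis dir",d.round(3),np.degrees(np.arctan2(d[1],d[0])),"lip width",np.linalg.norm(l1-l2),"len",np.linalg.norm(l3-l2))
e=l1-l2;print("perp check",np.degrees(np.arctan2(e[1],e[0])))
# scene check: open lip left (65,355)->, rim
s1=r("scene",235+65/4,150+355/4,.083);s2=r("scene",235+175/4,150+497/4,.083);srim=r("scene",235+401/4,150+133/4,.211)
print(s1,s2,srim)
m=(l1+l2)/2; th=np.arctan2(d[1],d[0]);print("centre",m+.12*d, "rim along", (rim-m)@d-.12, np.cross(d[:2],(rim-m)[:2]))
for n,(u,v) in dict(terra=(274,128),spraygreen=(225,142),plug=(176,220),tub=(243,284),dibtip=(272,285)).items():
  print(n,r("top",u,v,dict(terra=.171,spraygreen=.19,plug=.065,tub=.08,dibtip=.02)[n]).round(3))
```

```text
rim [0.5326 0.1336 0.211 ]
l1 [ 0.6346 -0.0435  0.083 ]
l2 [ 0.5301 -0.0693  0.083 ]
l3 [0.469  0.1632 0.083 ]
p1 [0.576  0.1945 0.115 ]
p2 [0.4679 0.168  0.115 ]
axis dir [-0.254  0.967  0.   ] 104.72409305015424 lip width 0.10770252941811234 len 0.24036732722891357
perp check 13.880203157993593
[ 0.53286425 -0.06567856  0.083     ] [ 0.6394248  -0.04122007  0.083     ] [0.5409355  0.13332225 0.211     ]
centre [0.55182906 0.05965999 0.083     ] rim along 0.07638041436668638 -0.00019432563528696406
terra [0.739 0.045 0.171]
spraygreen [0.699 0.154 0.19 ]
plug [0.544 0.287 0.065]
tub [0.39  0.118 0.08 ]
dibtip [0.389 0.052 0.02 ]<stdin>:13: DeprecationWarning: Arrays of 2-dimensional vectors are deprecated. Use arrays of 3-dimensional vectors instead. (deprecated in NumPy 2.0)
```

```bash
python3 -m inch '[[[0.02,0,-0.05,0,0,0,0.087],[0.05,0,-0.03,0,0,-5.5,0.03],[0.062,0,0,0,0,-5.7,0.03],[0.062,0,0,0,0,-5.7,0.03],[0.062,0,0,0,0,-5.7,0.03],[0.062,0,0,0,0,-5.7,0.03],[0.062,0,0,0,0,-5.7,0.03],[0.062,0,0,0,0,-5.7,0.03]]]' 5; python3 -m inch '[[[0.062,0,0,0,0,-5.7,0.03],[0.062,0,0,0,0,-5.7,0.03],[0.062,0,0,0,0,-5.7,0.03],[0.062,0,0,0,0,-5.7,0.03],[0.062,0,0,0,0,-5.7,0.03],[0,0,0,0,0,0,0.03],[0,0,0,0,0,0,0.03]]]'
python3 - <<'E'
from rig import env
print([a for a in dir(env) if a[0]!='_']);o=env.get_obs();print(o["q"],o["time"])
E
```

```text
time: 1.1
tool_pos: [0.5519, -0.3802, 0.3017]
ee_rot: [0.879, 0.476, -0.0, -0.0]
force: [1.0, -0.9, -0.7]
opening: 0.364
grip_force: 0.0
time: 1.98
tool_pos: [0.6651, -0.0974, 0.302]
ee_rot: [0.736, 0.677, -0.001, 0.0]
force: [-0.2, -0.8, 1.2]
opening: 0.348
grip_force: 0.0
['IKError', 'finish_job', 'get_obs', 'grasp_offset']
[ 0.48921574  0.39699115 -0.54553007  1.24279966  0.20297982  1.55598359
 -0.10821733] 1.975
```

```bash
cat >> h.py <<'E'
from scipy.spatial.transform import Rotation as Ro
C=np.array([.5525,.0597]);TH=np.radians(104.4)
d=np.array([np.cos(TH),np.sin(TH)]);n=np.array([-d[1],d[0]])
def world(c): return np.r_[C+c[0]*d+c[1]*n,c[2]]
def cr(w): w=np.asarray(w);return np.r_[(w[:2]-C)@d,(w[:2]-C)@n,w[2]]
def ori(t): # tool x=+cradle x, tool y=-cradle y, tilted t deg
    return Ro.from_matrix(np.c_[np.r_[d,0],np.r_[-n,0],[0,0,-1.]])*Ro.from_euler('y',t,degrees=True)
def delta(c,t):
    from rig import env
    o=env.get_obs();R=Ro.from_quat(o["ee_rot"]);T=ori(t)
    print("time",o["time"],"now",cr(o["tool_pos"]).round(4),"tilt-to-ref rotvec",(ori(0).inv()*R).as_rotvec(degrees=True).round(1),"F",np.array(o["force"]).round(1))
    print("shift",R.inv().apply(world(c)-np.array(o["tool_pos"])).round(4),"turn",(R.inv()*T).as_rotvec(degrees=True).round(1));print("q",np.array(o["q"]).round(2))
E
python3 -c "
from h import *
delta([-.112,0,.25],0)"
```

```text
time 1.975 now [-0.1801 -0.07    0.302 ] tilt-to-ref rotvec [ 0.1 -0.1 19.2] F [-0.2 -0.8  1.2]
shift [ 0.0414 -0.0884  0.052 ] turn [ -0.1   0.1 -19.2]
q [ 0.49  0.4  -0.55  1.24  0.2   1.56 -0.11]
```

```bash
python3 -m inch '[[[0.02,-0.044,0.026,0,0,-9.6,0.03],[0.014,-0.047,0.026,0,0,-9.6,0.03],[0,0,0,0,10,0,0.03],[0,0,0,0,10,0,0.03],[0,0,0,0,10,0,0.03],[0,0,0,0,10,0,0.03],[0,0,0,0,10,0,0.03],[0,0,0,0,10,0,0.03]]]'; python3 -m inch '[[[0,0,0,0,10,0,0.03],[0,0,0,0,0,0,0.03]]]'; python3 -c "
from h import *
delta([-.112,0,.25],70)"
```

```text
time: 2.98
tool_pos: [0.5752, -0.0672, 0.2499]
ee_rot: [0.533, 0.682, 0.308, -0.395]
force: [1.1, 0.2, -0.9]
opening: 0.341
grip_force: 0.0
time: 3.22
tool_pos: [0.5738, -0.0677, 0.2442]
ee_rot: [0.506, 0.643, 0.351, -0.456]
force: [-0.2, -0.8, -1.0]
opening: 0.35
grip_force: 0.0
time 3.225 now [-0.1287  0.011   0.2442] tilt-to-ref rotvec [ 0.2 70.2  0.6] F [-0.2 -0.8 -1. ]
shift [0.0112 0.0108 0.0138] turn [ 0.2 -0.2 -0.6]
q [ 0.9   0.83 -0.63  1.28 -0.56  1.86  0.54]
```

```bash
python3 -m inch '[[[-0.047,0.011,0.017,0,0,0,0.03],[-0.047,0,0.017,0,0,0,0.03],[-0.047,0,0.017,0,0,0,0.03],[0,0,0,0,0,0,0.03]]]'; python3 -c "
from h import *
delta([-.112,0,.08],70)"
```

```text
time: 3.72
tool_pos: [0.5844, -0.0611, 0.0988]
ee_rot: [0.503, 0.647, 0.35, -0.454]
force: [0.0, 0.5, 1.1]
opening: 0.343
grip_force: 0.0
time 3.725 now [-0.125  -0.0008  0.0988] tilt-to-ref rotvec [ 0.2 69.9  0.1] F [0.  0.5 1.1]
shift [-0.0133 -0.0007  0.0187] turn [-0.1  0.1 -0.2]
q [ 0.85  1.   -0.58  1.29 -0.47  1.73  0.68]
```

```bash
python3 -m inch '[[[0.0587,0,-0.0214,0,0,0,0.03],[0.0587,0,-0.0214,0,0,0,0.03],[0.0587,0,-0.0214,0,-10,0,0.03],[0,0,0,0,-10,0,0.03],[0,0,0,0,-10,0,0.03],[0,0,0,0,-10,0,0.03],[0,0,0,0,-10,0,0.03],[0,0,0,0,-10,0,0.03]]]'; python3 -m inch '[[[0,0,0,0,-10,0,0.025],[0.06,0,0,0,0,0,0.025],[0.06,0,0,0,0,0,0.025],[0.06,0,0,0,0,0,0.025],[0,0,0,0,0,0,0.025],[0,0,0,0,0,0,0.025]]]';  python3 -c "
from h import *
delta([.077,0,.225],0)"
```

```text
time: 4.72
tool_pos: [0.5862, -0.0596, 0.294]
ee_rot: [0.61, 0.788, 0.053, -0.062]
force: [-0.5, 0.1, -0.6]
opening: 0.341
grip_force: 0.0
time: 5.48
tool_pos: [0.5408, 0.1141, 0.2912]
ee_rot: [0.613, 0.79, 0.001, 0.003]
force: [-0.3, 0.2, 0.7]
opening: 0.29
grip_force: 0.0
time 5.475 now [ 0.0556 -0.0022  0.2912] tilt-to-ref rotvec [-0.3 -0.2 -0.1] F [-0.3  0.2  0.7]
shift [ 0.0216 -0.0025  0.0661] turn [0.3 0.2 0.1]
q [ 0.39  0.13 -0.71  1.57  0.09  1.46 -0.07]
```

Move over the mouth, then take a look before going in.

```bash
python3 -m inch '[[[0.0216,-0.0025,0.03,0.3,0.2,0,0.025],[0,0,0.032,0,0,0,0.025],[0,0,0,0,0,0,0.025]]]';  python3 - <<'E'
from h import *
from rig import read_camera
import cv2
delta([.077,0,.19],0)
a=read_camera("top");b=read_camera("scene")
A=cv2.resize(a[165:265,180:330],None,fx=2.6,fy=2.6);B=cv2.resize(b[110:260,260:400],None,fx=2.8,fy=2.8)
h=max(A.shape[0],B.shape[0]);o=np.zeros((h,A.shape[1]+B.shape[1],3),np.uint8);o[:A.shape[0],:A.shape[1]]=A;o[:B.shape[0],A.shape[1]:]=B
cv2.imwrite("pics/p5.png",o)
for nm in("top","scene"):
  for c in([.077,0,.211],[.09,0,.04],[.037,0,.211]): print(nm,c,proj(nm,world(c)).round(1))
E
```

```text
time: 5.85
tool_pos: [0.532, 0.1317, 0.225]
ee_rot: [0.614, 0.789, -0.003, -0.004]
force: [0.2, -0.5, 0.8]
opening: 0.287
grip_force: 0.0
time 5.85 now [0.0748 0.0019 0.225 ] tilt-to-ref rotvec [0.5 0.1 0.2] F [ 0.2 -0.5  0.8]
shift [0.0021 0.0022 0.035 ] turn [-0.5 -0.1 -0.2]
q [ 0.37  0.17 -0.72  1.67  0.11  1.35 -0.13]
top [0.077, 0, 0.211] [230.7 213.3]
top [0.09, 0, 0.04] [234.  227.3]
top [0.037, 0, 0.211] [249.1 208.6]
scene [0.077, 0, 0.211] [334.1 180.4]
scene [0.09, 0, 0.04] [330.6 216. ]
scene [0.037, 0, 0.211] [320.  189.8]
```

View pics/p5.png

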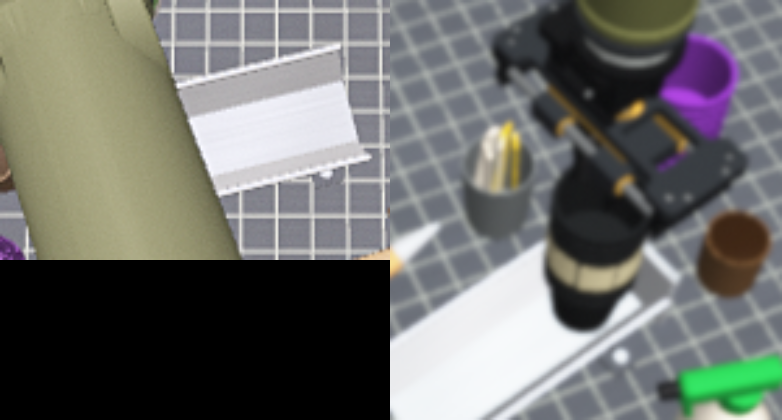

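```bash
python3 -m inch '[[[0.002,0.002,0.02,-0.3,0,0,0.025],[0,0,0.018,0,0,0,0.025],[0,0,0,0,0,0,0.032],[0,0,0,0,0,0,0.034],[0,0,0,0,0,0,0.036]]]' 4; python3 -m inch '[[[0,0,0,0,0,0,0.038],[0,0,0,0,0,0,0.04],[0,0,0,0,0,0,0.042],[0,0,0,0,0,0,0.044],[0,0,0,0,0,0,0.044]]]';  python3 -c "
from h import *
delta([.077,0,.187],0)"
```

```text
time: 6.58
tool_pos: [0.5349, 0.1364, 0.1889]
ee_rot: [0.613, 0.79, 0.002, -0.001]
force: [0.0, 0.3, 0.2]
opening: 0.399
grip_force: 0.0
time: 7.2
tool_pos: [0.5343, 0.1363, 0.188]
ee_rot: [0.613, 0.79, 0.001, -0.001]
force: [-0.1, -0.9, 0.3]
opening: 0.505
grip_force: 0.0
time 7.2 now [ 0.0787 -0.0014  0.188 ] tilt-to-ref rotvec [ 0.   0.2 -0. ] F [-0.1 -0.9  0.3]
shift [-0.0017 -0.0014  0.001 ] turn [-0.  -0.2  0. ]
q [ 0.35  0.19 -0.73  1.73  0.13  1.27 -0.15]
```

```bash
python3 -m inch '[[[0,0,0,0,0,0,0.047],[0,0,0,0,0,0,0.05],[0,0,0,0,0,0,0.053],[0,0,0,0,0,0,0.056],[0,0,0,0,0,0,0.056]]]' ;python3 -m inch '[[[0,0,0,0,0,0,0.059],[0,0,0,0,0,0,0.062],[0,0,0,0,0,0,0.062]]]'
```

```text
time: 7.82
tool_pos: [0.5344, 0.1363, 0.188]
ee_rot: [0.613, 0.79, 0.001, -0.001]
force: [0.4, 0.2, -0.4]
opening: 0.58
grip_force: 3.8
time: 8.2
tool_pos: [0.5343, 0.1363, 0.188]
ee_rot: [0.613, 0.79, 0.001, -0.001]
force: [0.7, -0.9, -0.4]
opening: 0.582
grip_force: 3.8
```

```bash
cat >> h.py <<'E'
XP=.0787-.028; ZS=.159; K=.8
def tcp(s,dep=.011):
    a=np.radians(s)
    if s<=79.5: q=np.array([XP,.04]);v=(.028,ZS)
    else: q=np.array([XP-.0661,.04]);v=(.04,ZS-.065)
    p=q+[v[0]*np.cos(a)-v[1]*np.sin(a),v[0]*np.sin(a)+v[1]*np.cos(a)]
    t=K*s;z=ori(t).as_matrix()[:,2]
    w=world([p[0],-.0014,p[1]])+z*dep
    return w,ori(t)
def plan(s0,s1,N,fb=True):
    from rig import env
    ss=np.linspace(s0,s1,N+1)[1:];o=env.get_obs()
    w,R=tcp(s0)
    if fb: w,R=np.array(o["tool_pos"]),Ro.from_quat(o["ee_rot"])
    print("err vs plan mm",((tcp(s0)[0]-np.array(o["tool_pos"]))@np.c_[np.r_[d,0],np.r_[n,0],[0,0,1]]*1e3).round(1),"F cradle",(np.array(o["force"])@np.c_[np.r_[d,0],np.r_[n,0],[0,0,1]]).round(1),"grip",o["grip_force"],"t",o["time"])
    for s in ss:
        w1,R1=tcp(s);print(round(s,1),R.inv().apply(w1-w).round(4),(R.inv()*R1).as_rotvec(degrees=True).round(1));w,R=w1,R1
E
python3 -c "
from h import *
plan(0,16,8)"
```

```text
err vs plan mm [0. 0. 0.] F cradle [-1.1 -0.4 -0.4] grip 3.7861244899977464 t 8.2
2.0 [-0.0053 -0.     -0.0009] [-0.   1.4  0. ]
4.0 [-0.0053 -0.     -0.0008] [-0.   1.6  0. ]
6.0 [-0.0053  0.     -0.0008] [-0.   1.6  0. ]
8.0 [-0.0053 -0.     -0.0008] [-0.   1.6 -0. ]
10.0 [-0.0053  0.     -0.0007] [0.  1.6 0. ]
12.0 [-0.0053  0.     -0.0007] [0.  1.6 0. ]
14.0 [-0.0053 -0.     -0.0007] [0.  1.6 0. ]
16.0 [-0.0053 -0.     -0.0006] [ 0.   1.6 -0. ]
```

```bash
python3 -m inch '[[[0,0,0,0,0,0,0.062],[-0.0053,0,-0.0008,0,1.5,0,0.062],[-0.0053,0,-0.0007,0,1.6,0,0.062],[-0.0053,0,-0.0007,0,1.6,0,0.062],[-0.0053,0,-0.0007,0,1.6,0,0.062],[-0.0053,0,-0.0006,0,1.6,0,0.062]]]' 8
python3 - <<'E'
from h import *
from rig import read_camera
import cv2
plan(10,28,8)
b=read_camera("scene");cv2.imwrite("pics/p6.png",cv2.resize(b[110:280,220:400],None,fx=3,fy=3))
E
```

```text
time: 8.95
tool_pos: [0.541, 0.1099, 0.1901]
ee_rot: [0.611, 0.788, 0.044, -0.057]
force: [-2.7, 0.3, 2.3]
opening: 0.583
grip_force: 8.5
err vs plan mm [ 0.7 -0.1  0.5] F cradle [1.  2.5 2.3] grip 8.53643443355395 t 8.95
12.2 [-0.0052  0.0001 -0.0012] [-0.   1.6 -0. ]
14.5 [-0.006   0.     -0.0007] [0.  1.8 0. ]
16.8 [-0.006  -0.     -0.0007] [-0.   1.8  0. ]
19.0 [-0.006  -0.     -0.0006] [0.  1.8 0. ]
21.2 [-0.006   0.     -0.0006] [ 0.   1.8 -0. ]
23.5 [-0.006   0.     -0.0005] [-0.   1.8  0. ]
25.8 [-0.006  -0.     -0.0005] [ 0.   1.8 -0. ]
28.0 [-0.006   0.     -0.0004] [-0.   1.8  0. ]
```

View pics/p6.png

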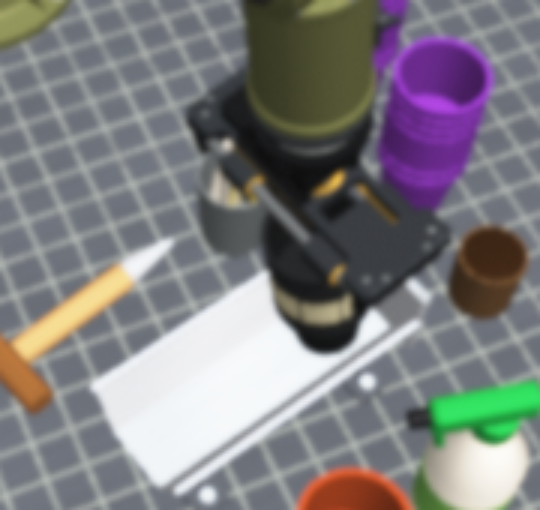

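The picture shows the stack leaning with the gripper, foot still on the floor (crop 330,345), gripper clear of the tub at (225,210). Carrying on.

```bash
python3 -m inch '[[[-0.0053,0,-0.0010,0,1.6,0,0.062],[-0.006,0,-0.0007,0,1.8,0,0.062],[-0.006,0,-0.0007,0,1.8,0,0.062],[-0.006,0,-0.0006,0,1.8,0,0.062],[-0.006,0,-0.0006,0,1.8,0,0.062],[-0.006,0,-0.0005,0,1.8,0,0.062],[-0.006,0,-0.0005,0,1.8,0,0.062],[-0.006,0,-0.0004,0,1.8,0,0.062]]]' 8; python3 -c "
from h import *
plan(28,48,8)"
```

```text
time: 10.0
tool_pos: [0.5526, 0.0647, 0.1831]
ee_rot: [0.601, 0.775, 0.119, -0.154]
force: [-1.4, 0.3, 0.4]
opening: 0.585
grip_force: 8.8
err vs plan mm [ 0.2 -0.1  0.3] F cradle [0.6 1.2 0.4] grip 8.833195024772351 t 10.0
30.5 [-0.0064  0.0001 -0.0006] [-0.  2.  0.]
33.0 [-0.0067 -0.     -0.0003] [-0.  2.  0.]
35.5 [-0.0067  0.     -0.0003] [ 0.  2. -0.]
38.0 [-0.0067  0.     -0.0002] [ 0.  2. -0.]
40.5 [-0.0067 -0.     -0.0001] [-0.  2.  0.]
43.0 [-0.0067  0.     -0.0001] [ 0.  2. -0.]
45.5 [-0.0067 -0.     -0.    ] [ 0.  2. -0.]
48.0 [-0.0067 -0.      0.    ] [0. 2. 0.]
```

```bash
python3 -m inch '[[[-0.0064,0,-0.0005,0,2,0,0.062],[-0.0067,0,-0.0003,0,2,0,0.062],[-0.0067,0,-0.0003,0,2,0,0.062],[-0.0067,0,-0.0002,0,2,0,0.062],[-0.0067,0,-0.0001,0,2,0,0.062],[-0.0067,0,-0.0001,0,2,0,0.062],[-0.0067,0,0,0,2,0,0.062],[-0.0067,0,0,0,2,0,0.062]]]' 8
python3 - <<'E'
from h import *
from rig import read_camera
import cv2
plan(48,68,8)
b=read_camera("scene");cv2.imwrite("pics/p7.png",cv2.resize(b[110:280,220:400],None,fx=3,fy=3))
E
```

```text
time: 11.0
tool_pos: [0.5644, 0.0191, 0.1582]
ee_rot: [0.579, 0.746, 0.202, -0.26]
force: [-2.2, -1.2, 2.1]
opening: 0.587
grip_force: 9.7
err vs plan mm [ 0.4 -0.   0.3] F cradle [-0.6  2.4  2.1] grip 9.69007346004446 t 11.0
50.5 [-0.0061  0.      0.0001] [-0.  2. -0.]
53.0 [-0.0067  0.      0.0002] [-0.  2.  0.]
55.5 [-0.0067 -0.      0.0002] [ 0.  2. -0.]
58.0 [-0.0067 -0.      0.0003] [0. 2. 0.]
60.5 [-0.0067  0.      0.0003] [ 0.  2. -0.]
63.0 [-0.0066 -0.      0.0004] [0. 2. 0.]
65.5 [-0.0066  0.      0.0005] [-0.  2. -0.]
68.0 [-0.0066 -0.      0.0005] [0. 2. 0.]
```

View pics/p7.png

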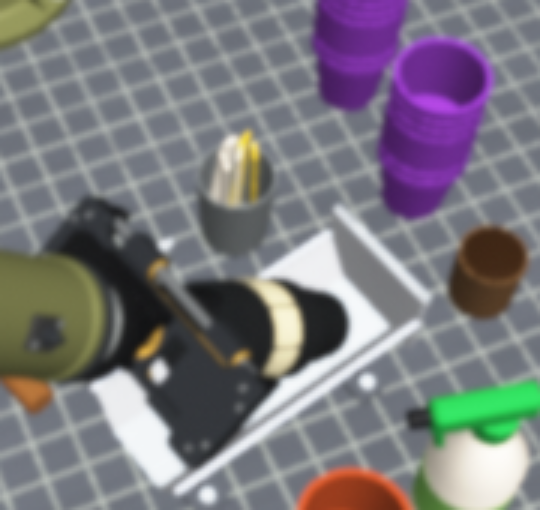

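The stack (sleeve at crop 275,325, foot at 335,325) is leaning about 45°, held in the mouth and with its foot on the floor. Continuing.

```bash
python3 -m inch '[[[-0.0062,0,0.0001,0,2,0,0.062],[-0.0067,0,0.0002,0,2,0,0.062],[-0.0067,0,0.0002,0,2,0,0.062],[-0.0067,0,0.0003,0,2,0,0.062],[-0.0067,0,0.0003,0,2,0,0.062],[-0.0066,0,0.0004,0,2,0,0.062],[-0.0066,0,0.0005,0,2,0,0.062],[-0.0066,0,0.0005,0,2,0,0.062]]]' 8; python3 -c "
from h import *
plan(68,80,6)"
```

```text
time: 12.05
tool_pos: [0.5731, -0.0148, 0.119]
ee_rot: [0.545, 0.703, 0.28, -0.361]
force: [-1.6, -2.2, 3.2]
opening: 0.578
grip_force: 11.5
err vs plan mm [-0.   0.   0.1] F cradle [-1.7  2.1  3.2] grip 11.500851346681884 t 12.05
70.0 [-0.0052 -0.      0.0004] [-0.   1.6 -0. ]
72.0 [-0.0053  0.      0.0005] [ 0.   1.6 -0. ]
74.0 [-0.0053  0.      0.0005] [-0.   1.6  0. ]
76.0 [-0.0053  0.      0.0006] [0.  1.6 0. ]
78.0 [-0.0053 -0.      0.0006] [ 0.   1.6 -0. ]
80.0 [-0.0048  0.      0.0004] [0.  1.6 0. ]
```

```bash
python3 -m inch '[[[-0.0052,0,0.0004,0,1.6,0,0.062],[-0.0053,0,0.0005,0,1.6,0,0.062],[-0.0053,0,0.0005,0,1.6,0,0.062],[-0.0053,0,0.0006,0,1.6,0,0.062],[-0.0053,0,0.0006,0,1.6,0,0.062],[-0.0048,0,0.0004,0,1.6,0,0.062],[0,0,0,0,0,0,0.062]]]' 8
python3 - <<'E'
from h import *
from rig import read_camera
import cv2
plan(80,90,5)
b=read_camera("scene");cv2.imwrite("pics/p8.png",cv2.resize(b[130:270,230:370],None,fx=4,fy=4))
E
```

```text
time: 12.92
tool_pos: [0.5764, -0.028, 0.0904]
ee_rot: [0.52, 0.67, 0.325, -0.419]
force: [-0.8, -1.4, 1.8]
opening: 0.577
grip_force: 12.2
err vs plan mm [-0.3 -0.   0.4] F cradle [-1.2  1.1  1.8] grip 12.15190897613411 t 12.925
82.0 [-0.003   0.     -0.0008] [ 0.   1.6 -0.1]
84.0 [-0.0032 -0.     -0.0004] [0.  1.6 0. ]
86.0 [-0.0032 -0.     -0.0003] [ 0.   1.6 -0. ]
88.0 [-0.0032  0.     -0.0003] [0.  1.6 0. ]
90.0 [-0.0032 -0.     -0.0003] [-0.   1.6 -0. ]
```

View pics/p8.png

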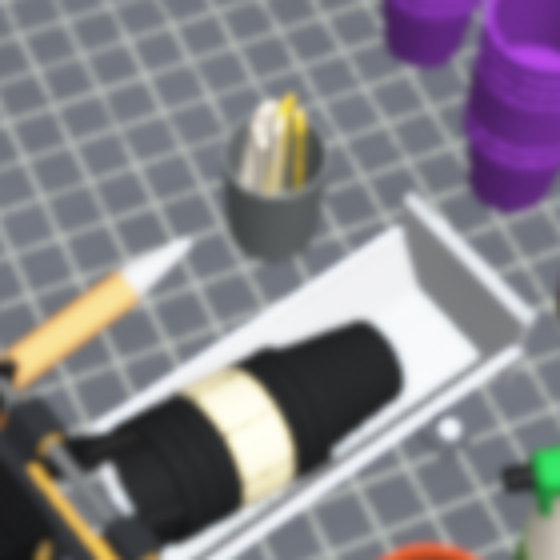

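The stack lies almost level, foot at crop (375,360), about 70 mm short of the plate. I'll lower the last 10°.

```bash
python3 -m inch '[[[-0.003,0,-0.0006,0,1.6,0,0.062],[-0.0032,0,-0.0004,0,1.6,0,0.062],[-0.0032,0,-0.0003,0,1.6,0,0.062],[-0.0032,0,-0.0003,0,1.6,0,0.062],[-0.0032,0,-0.0003,0,1.6,0,0.062],[0,0,0,0,0,0,0.062],[0,0,0,0,0,0,0.062]]]' 8
python3 - <<'E'
from h import *
from rig import read_camera
plan(90,90,1)
delta([-.1,0,.0766],72)
E
```

```text
time: 13.85
tool_pos: [0.5784, -0.0354, 0.0774]
ee_rot: [0.496, 0.64, 0.36, -0.464]
force: [0.7, 2.0, 2.3]
opening: 0.578
grip_force: 11.9
err vs plan mm [-0.4  0.1 -0.8] F cradle [ 1.8 -1.2  2.3] grip 11.865999129818192 t 13.85
90.0 [-0.0009 -0.0001 -0.0001] [-0.   0.1  0. ]
time 13.85 now [-0.0986 -0.0015  0.0774] tilt-to-ref rotvec [ 0.  71.9 -0. ] F [0.7 2.  2.3]
shift [-0.0012 -0.0015 -0.0011] turn [-0.   0.1  0. ]
q [ 0.86  1.04 -0.61  1.33 -0.46  1.68  0.69]
```

```bash
python3 -m inch '[[[-0.001,0,0.0003,0,0,0,0.062],[0,0,0,0,0,0,0.062],[0,0,0,0,0,0,0.049],[0,0,0,0,0,0,0.046],[0,0,0,0,0,0,0.042],[0,0,0,0,0,0,0.036],[0,0,0,0,0,0,0.036]]]' 8
python3 - <<'E'
from h import *
delta([-.15,0,.09],72)
E
```

```text
time: 14.72
tool_pos: [0.5784, -0.0356, 0.0761]
ee_rot: [0.496, 0.64, 0.36, -0.464]
force: [0.4, 0.3, 0.1]
opening: 0.421
grip_force: 0.0
time 14.725 now [-0.0988 -0.0014  0.0761] tilt-to-ref rotvec [ 0.  71.9  0. ] F [0.4 0.3 0.1]
shift [-0.0027 -0.0014 -0.053 ] turn [-0.   0.1 -0. ]
q [ 0.86  1.04 -0.61  1.33 -0.46  1.68  0.69]
```

```bash
python3 -m inch '[[[-0.008,0,-0.026,0,0,0,0.036],[-0.008,0,-0.026,0,0,0,0.036],[0.057,0,-0.0185,0,0,0,0.036],[0,0,0,0,-10.4,0,0.06],[0,0,0,0,-10.3,0,0.066],[0,0,0,0,-10.3,0,0.066],[0,0,0,0,-10.3,0,0.066],[0,0,0,0,-10.3,0,0.066]]]' 8;python3 -m inch '[[[0,0,0,0,-10.3,0,0.066],[0,0,0,0,-10,0,0.066],[0,0,0,0,0,0,0.066]]]'
python3 - <<'E'
from h import *
from rig import read_camera
import cv2
delta([-.15,0,.074],0)
b=read_camera("scene");cv2.imwrite("pics/p9.png",cv2.resize(b[130:290,200:370],None,fx=3.5,fy=3.5))
E
```

```text
time: 15.72
tool_pos: [0.5924, -0.0885, 0.1384]
ee_rot: [0.604, 0.778, 0.107, -0.136]
force: [0.1, 0.3, -1.3]
opening: 0.748
grip_force: 0.0
time: 16.1
tool_pos: [0.5918, -0.0823, 0.1388]
ee_rot: [0.609, 0.793, 0.001, 0.001]
force: [-1.0, 0.8, -0.2]
opening: 0.761
grip_force: 0.0
time 16.1 now [-0.1473 -0.0028  0.1388] tilt-to-ref rotvec [-0.1 -0.  -0.5] F [-1.   0.8 -0.2]
shift [-0.0027 -0.0029  0.0648] turn [0.1 0.  0.5]
q [ 0.53  0.31 -0.52  1.68  0.16  1.2   0.23]
```

View pics/p9.png

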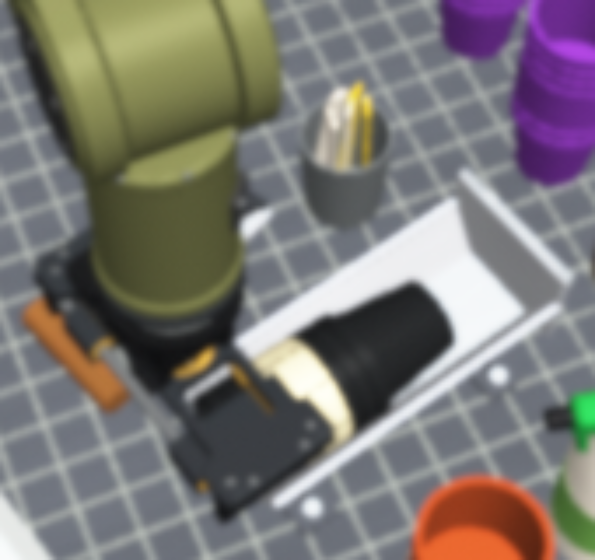

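The stack is lying level in the cradle and free (foot at crop 425,310). Next: lower the fingers behind the rim and push.

```bash
python3 -m inch '[[[-0.0027,-0.0015,0.032,0,0,0.5,0.066],[0,0,0.032,0,0,0,0.066],[0.008,0,0,0,0,0,0.066],[0.01,0,0,0,0,0,0.066],[0.01,0,0,0,0,0,0.066],[0.01,0,0,0,0,0,0.066],[0.01,0,0,0,0,0,0.066],[0.01,0,0,0,0,0,0.066]]]'
python3 - <<'E'
from h import *
delta([-.0605,-.0014,.074],0)
E
```

```text
time: 17.15
tool_pos: [0.5774, -0.0343, 0.0738]
ee_rot: [0.616, 0.788, 0.0, 0.001]
force: [0.0, -1.8, 1.6]
opening: 0.759
grip_force: 0.8
time 17.15 now [-0.0972 -0.0007  0.0738] tilt-to-ref rotvec [-0.  -0.   0.5] F [ 0.  -1.8  1.6]
shift [ 0.0368  0.0004 -0.0002] turn [ 0.   0.  -0.5]
q [ 0.46  0.34 -0.53  1.79  0.19  1.07  0.11]
```

```bash
python3 -m inch '[[[0.008,0,0,0,0,0,0.066],[0.008,0,0,0,0,0,0.066],[0.008,0,0,0,0,0,0.066],[0.005,0,0,0,0,0,0.066],[0.003,0,0,0,0,0,0.066],[0,0,0,0,0,0,0.066]]]'
python3 - <<'E'
from h import *
delta([-.0605,-.0014,.074],0)
E
for i in 1 2; do python3 -m inch '[[[0.002,0,0,0,0,0,0.066],[0,0,0,0,0,0,0.066]]]'|grep -E "force|pos"; done
```

```text
time: 17.9
tool_pos: [0.5693, -0.0031, 0.0732]
ee_rot: [0.616, 0.788, 0.0, -0.0]
force: [-0.4, 0.2, 0.5]
opening: 0.756
grip_force: 0.0
time 17.9 now [-0.065  -0.0006  0.0732] tilt-to-ref rotvec [0.  0.  0.5] F [-0.4  0.2  0.5]
shift [ 0.0045  0.0007 -0.0008] turn [-0.  -0.  -0.5]
q [ 0.43  0.32 -0.55  1.81  0.19  1.06  0.06]
tool_pos: [0.5689, -0.0017, 0.0732]
force: [0.7, -0.6, -0.6]
grip_force: 0.3
tool_pos: [0.5685, 0.0004, 0.0733]
force: [-0.0, -0.8, -0.1]
grip_force: 0.3
```

Keep nudging until the force rises.

```bash
for i in 1 2 3 4 5; do python3 -m inch '[[[0.002,0,0,0,0,0,0.066],[0,0,0,0,0,0,0.066]]]'|grep -E "force:|pos" | tee /tmp/o
python3 - <<'E'
import re;s=open('/tmp/o').read();f=eval(re.search(r'force: (\[.*\])',s)[1]);open('/tmp/stop','w').write('1' if f[1]<-4 else '0')
E
[ "$(cat /tmp/stop)" = 1 ] && break; done
```

```text
tool_pos: [0.568, 0.0025, 0.0733]
force: [-0.4, -1.2, -0.1]
grip_force: 0.2
tool_pos: [0.5678, 0.0027, 0.0733]
force: [2.1, -5.4, -0.8]
grip_force: 2.3
```

The force jumped to 5 N and travel stopped, so the foot is at the plate. Backing off and lifting away.

```bash
python3 -m inch '[[[-0.003,0,0,0,0,0,0.066],[-0.03,0,0,0,0,0,0.066],[-0.05,0,0,0,0,0,0.066],[0,0,-0.06,0,0,0,0.066],[0,0,-0.06,0,0,0,0.066],[-0.06,0,-0.04,0,0,0,0.066],[-0.06,0,0,0,0,0,0.066],[-0.06,0,0,0,0,0,0.066]]]'; python3 -m inch '[[[-0.06,0,0,0,0,0,0.066],[0,0,0,0,0,0,0.066],[0,0,0,0,0,0,0.066]]]'
python3 - <<'E'
from rig import read_camera
import cv2,numpy as np
a=read_camera("top");b=read_camera("scene")
A=cv2.resize(a[165:265,200:330],None,fx=3,fy=3);B=cv2.resize(b[100:320,200:400],None,fx=2,fy=2)
o=np.zeros((440,790,3),np.uint8);o[:300,:390]=A;o[:440,390:]=B
cv2.imwrite("pics/p10.png",o)
from h import *
for c in([.12,0,.08],[.12,0,.115],[-.051,0,.12]):print(c,proj("top",world(c)).round(1),proj("scene",world(c)).round(1))
E
```

```text
time: 19.9
tool_pos: [0.63, -0.2435, 0.2291]
ee_rot: [0.616, 0.788, 0.001, 0.001]
force: [1.3, -0.4, 0.0]
opening: 0.759
grip_force: 0.0
time: 20.27
tool_pos: [0.6437, -0.3, 0.2273]
ee_rot: [0.616, 0.788, 0.001, -0.001]
force: [0.9, 1.1, 0.4]
opening: 0.759
grip_force: 0.0
[0.12, 0, 0.08] [220.  227.8] [341.6 201.5]
[0.12, 0, 0.115] [217.7 225.5] [343.4 193.9]
[-0.051, 0, 0.12] [289.1 207.1] [286.9 231.5]
```

View pics/p10.png

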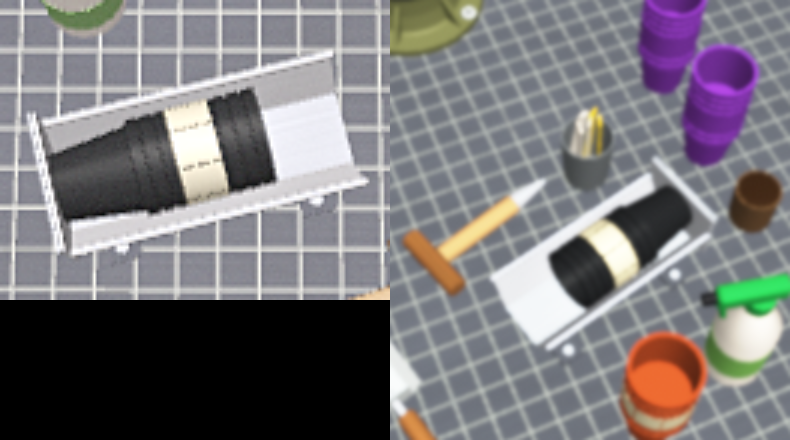

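The stack lies along the cradle with its mouth to the open end and its foot against the end plate (top crop 50–70,185). The neighbouring objects look unmoved and the robot is clear.

```bash
python3 -c "
from rig import env
print(env.finish_job())"
```

```text
the job is handed in; nothing more can be done
None
```

The black stack lies on its side along the cradle, mouth to the open end and foot up against the end plate; the fingers let go, the rest of the bench looks undisturbed in the last picture, and the job was handed in at about 20 s of the 72 s allowed.

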